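# Locate a valve block in its fixture and lock it with the cam lever

## Task

Set the aluminium valve block for work in the fixture: with the cam lever still open, push the block with a fingertip back against the long rear fence and along the fence until it also touches the end stop. Then swing the red cam lever fully round to its stop with a fingertip, so that the cam clamps the block in that corner. Push only, do not pick the block up, and leave the two standing bolts, the marker pen and the small steel block as they are.

Things in the scene. Friction and masses are not known exactly. Their poses are not given: they have to be found in the camera images.
- fixture: grey tooling plate with a grid of small tapped holes, 170 (own x) x 210 (own y) x 12 mm, fixed to the bench; origin at the centre of its underside, own z up. Own +x points to the rear fence, away from the robot; own +y to the robot's left. Its top, 12 mm above the bench, is flat apart from fence, end stop, cam and the lever's stop pin (5 mm thick, 32 mm high, at own x = -23, y = -15 mm)
- fence (a point): middle of the upper front edge of the rear fence, a steel bar 12 mm thick along own y from -100 to +100 mm of the fixture, 18 mm high above the plate; its working face lies at own x = +40 mm
- end_stop (a point): middle of the upper edge of the end stop's working face: a steel block 18 mm high above the plate at the right-hand end, x = +3 to +33 mm of the fixture; its working face looks to own +y and lies at own y = -80 mm
- seat (a point): point on the plate's top (own x = +18, y = -45 mm of the fixture) where the centre of the block's underside lies when the block touches both fence and end stop
- block: loose aluminium block 44 (own x) x 70 (own y) x 25 mm high, about 0.2 kg, brass bushing and two holes on top; origin at the centre of its underside, own z up. Lies on the plate left of the cam, own axes roughly along the fixture's, clear of fence and stop. Seated, its long side lies along the fence and its right short side touches the end stop. Slides under a few newtons
- cam_lever (a joint): angle (rad) of the cam lever about the vertical through point cam_pivot; 0 to 0.2 = open, handle to the fixture's front; grows clockwise from above; 1.5 = closed, at its hard stop, handle along the seated block's front. In the fixture's frame the handle points at 182 degrees minus this angle (counterclockwise from own +x). Friction 0.12 N m: 2 to 6 N at the handle; stays where it is left
- cam_pivot (a point): the lever's axis at the level of the plate's top (own x = -27.2, y = -45 mm of the fixture)
- handle_end (a point): outer end of the red handle, on its centre line, 83 mm from the axis and 28 mm above the plate's top. The red grip is a round bar 15 to 18 mm thick from 30 to 83 mm from the axis; nearer in is a 10 mm steel rod and a 21 mm hub 36 mm high
- cam_disc (a point): eccentric steel disc, 36 mm across, 18 mm high, under the lever's hub and turning with it; this point is the disc's centre on its top face, 6 mm off the lever's axis. Lever open: a block against the fence passes it with 3 mm or more to spare. Over the last 0.5 rad of closing it bears on the middle of the block's front and presses it to the fence
- bolt_a: grey flange bolt standing on its head on the plate behind the fence, 19 mm wide, 42 mm high; origin at the centre of its underside
- bolt_b: a second such bolt, standing behind the fence
- pen: marker pen, white with a blue cap, 124 mm long (own y), 14 mm thick, lying on the bench to the left of the plate; origin at the middle of its underside
- steel_block: small ground steel block 24 x 24 x 18 mm on the bench behind the plate; origin at the centre of its underside

How it is judged:
By the outcome, as a careful person would: the job done as asked, in the order asked, and still so for the second after the job is handed in, with the robot touching nothing.
It also fails if it takes over 54 s, if anything falls off the work surface, if the arm or the gripper's body presses on something with over 40 N, if the wrist force passes 120 N, or if a joint passes its speed limit or range.

## Robot

A 6-joint arm with a two-finger parallel gripper is mounted at the origin on a cart in front of the work surface, level with it; the furniture and walls round the work are solid. World frame = base frame: x ahead of the robot, y to its left, z up, the work surface at z = 0. Lengths are in mm, angles in rad, forces in N, time in s.
With the tool pointing down it reaches from about 350 to 875 mm from the base axis. Payload 4.2 kg.
Tool frame: the origin (TCP) lies on the centre line of the jaws, within the pads' length; the fingertips stand 19 mm ahead of it and the grasp point (between the pads) is the TCP; z points along the fingers, y is the line along which they close (so a half turn about z gives the same grasp; the last joint's range is limited). The gripper opens to 85 mm and grips with 20 to 120 N. Pads are 22 mm wide; open, the fingers measure 114 mm over their backs; the gripper's body (76 mm by 85 mm) begins 54 mm behind the grasp point. The pads swing forward as they close: fully open they stand 13 mm farther back than shut.
Start: joints at [1.427, 0.385, 0.008, 0, -1.194, -0.259], TCP at [244.964, 574.971, 250.312] pointing down, gripper open.
Joint ranges: [-3.14, 3.14], [-1.21, 2.06], [-1.07, 1.41], [-3.16, 2.05], [-2.99, -0.16], [-3.1, 3.1]. Speed limits (rad/s): [2.79, 2.79, 3.14, 3.14, 3.14, 3.14].

## Interface

Orientations are given as a unit quaternion [x, y, z, w].
In Python, from workcell import bot gives the robot as it stands.
- The arm moves only by the shell command python3 -m crank 'ROWS' [FORCE]. ROWS is JSON, a list of rows, each a list of 7 numbers: the turn, a rotation vector about the world's x, y, z in degrees, then the shift along the world's x, y, z in cm, then the closure in counts, from 0 (fully open) to 255 (shut). In form: [[ax, ay, az, tx, ty, tz, fingers], ...]. A call has 1 to 12 rows; each row is the pose to reach, as a shift and turn from the pose commanded when the call began; what a row does not reach only later rows make up. A row lasts 1/10 s, in which the tool goes at most 50 mm and 8.59 degrees, less where a joint would pass 70% of its speed; a pose out of reach is approached as far as the arm can. A call with a gripper value outside its range is refused whole. The fingers move at their own pace and stop on an object; FORCE is the grip in N (left out, the last holds). Time passes only in rows, so rows that repeat a pose let the fingers close. It gives the time, the measured TCP pose, the force, the opening and the grip force at its end, in the units of the state.
- bot.sense(): the state, without advancing time (a new reading comes with each control period).
- bot.grab_frame(name): name is "scene" or "top" or "wrist"; returns the picture (384x512x3 uint8, red, green, blue); there is no depth.
- bot.camera_info(name): a dict with "K" (3x3 intrinsics, pixels), "T" (4x4, takes a point from camera to world coordinates). Camera axes: x right, y down, z forward; pixel columns grow to the right and rows downward; lengths in mm; the calibration is good to about 2 mm. A picture is of the moment at which its call begins: read the wrist's pose just before it. camera_info takes no time and is no camera call; for the wrist camera it gives the pose at the moment of the call.
- bot.hand_in(): hands the job in; it is judged then, once.
The state is a dict: "time": time; "joint_positions": joint angles; "joint_velocities": joint speeds; "effort": joint torques, N m; "tcp_pos": TCP position; "tcp_rot": TCP orientation; "force": force on the tool from outside, world axes, zero at the start; "torque": the same for the moment, N m; "width": finger opening in mm; "grip_force": force on a finger pad.
Only numpy, scipy, OpenCV 4.12 (cv2) and the standard library are available. Lean on these libraries where they do the work, as an engineer would, in place of code of your own. Each camera call takes 0.05 s, during which the arm holds its last target. There are 200 camera calls.

## Working session

There is one attempt and no reset: what is moved stays moved. The work goes in short steps, Python scripts to look and compute and a shell command to move; the robot and the scene stay as the last step left them, time stands still between calls to the robot, and variables do not carry over. Pictures are saved under pics/ and viewed, at most 10 in all, crops included, and the job is handed in when it is done.

```bash
mkdir -p pics; ls
python3 - <<'E'
from workcell import bot
import cv2,numpy as np
for n in("scene","top"):
    f=bot.grab_frame(n); cv2.imwrite(f"pics/{n}0.png",f[:,:,::-1])
    c=bot.camera_info(n); print(n,np.round(c["K"],1).tolist(),np.round(c["T"],3).tolist())
s=bot.sense(); print(s)
E
```

```text
pics
scene [[452.1, 0.0, 260.0], [0.0, 452.1, 192.1], [0.0, 0.0, 1.0]] [[0.586, -0.523, 0.619, -9.351], [-0.81, -0.378, 0.448, 78.246], [-0.001, -0.764, -0.645, 597.879], [0.0, 0.0, 0.0, 1.0]]
top [[381.3, 0.0, 253.3], [0.0, 381.3, 193.2], [0.0, 0.0, 1.0]] [[0.014, -0.982, 0.189, 358.381], [-1.0, -0.01, 0.02, 444.166], [-0.018, -0.189, -0.982, 888.259], [0.0, 0.0, 0.0, 1.0]]
{'time': 0.1, 'joint_positions': array([ 1.42660657e+00,  3.85492657e-01,  6.76973443e-03, -4.17652045e-04,
       -1.19397216e+00, -2.58589108e-01]), 'joint_velocities': array([-0.00047554, -0.00138609,  0.00316926,  0.00275937,  0.00102199,
        0.00012427]), 'effort': array([-4.16630860e-05, -3.93317914e+01,  1.88928884e+01,  4.19791505e+00,
       -2.61766858e-03,  3.76789053e-07]), 'tcp_pos': array([244.79033358, 574.55592386, 249.32848293]), 'tcp_rot': array([ 9.79773724e-01, -2.00106247e-01, -1.39509474e-04,  9.58919879e-04]), 'force': array([ 0.62005846, -0.06931088,  0.74988549]), 'torque': array([-0.01633337,  0.02945186, -0.00812201]), 'grip_force': 0.0, 'width': 85.26669261708477}
```

View pics/scene0.png

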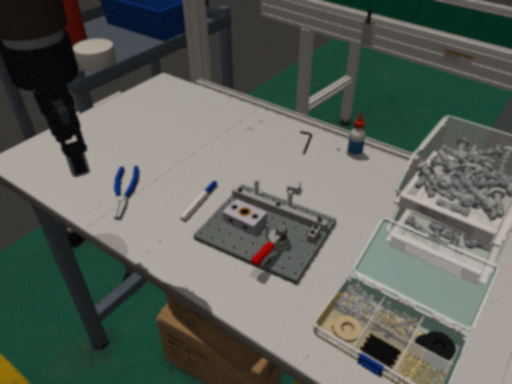

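View pics/top0.png

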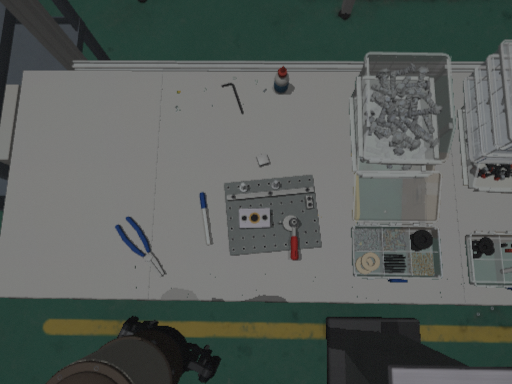

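The scene view shows the plate with the block left of the cam and the lever open. In the top view the plate corners are near (224,183), (314,177), (321,247) and (230,254), the block is at (254,217), the hub at (292,223) and the handle end at (295,257).

```bash
cat > h.py <<'E'
import numpy as np,cv2
from workcell import bot
def ray(n,uv,z,info=None):
    c=info or bot.camera_info(n);K=np.array(c["K"]);T=np.array(c["T"])
    d=T[:3,:3]@np.linalg.inv(K)@np.array([uv[0],uv[1],1.]);o=T[:3,3]
    return (o+d*(z-o[2])/d[2])[:2]
def proj(n,p,info=None):
    c=info or bot.camera_info(n);K=np.array(c["K"]);T=np.linalg.inv(np.array(c["T"]))
    q=K@(T[:3,:3]@np.array(p)+T[:3,3]);return q[:2]/q[2]
E
python3 - <<'E'
from h import *
im=cv2.imread("pics/top0.png");x0,y0=185,145
c=im[y0:y0+125,x0:x0+150]
cv2.imwrite("pics/topc.png",cv2.resize(c,None,fx=4.8,fy=4.8,interpolation=cv2.INTER_CUBIC))
g=cv2.cvtColor(im,cv2.COLOR_BGR2GRAY);print(g[215,200:250],g[240:262:1,270])
m=((g<135)).astype(np.uint8);m[:, :216]=0;m[:,335:]=0;m[:170]=0;m[262:]=0
m=cv2.morphologyEx(m,cv2.MORPH_CLOSE,np.ones((7,7)))
k=max(cv2.findContours(m,0,2)[0],key=cv2.contourArea);r=cv2.minAreaRect(k);b=cv2.boxPoints(r);print(r,b)
w=np.array([ray("top",p,12) for p in b]);print(w,np.linalg.norm(w-np.roll(w,1,0),axis=1))
h=cv2.cvtColor(im,cv2.COLOR_BGR2HSV);mr=(((h[...,0]<8)|(h[...,0]>172))&(h[...,1]>130)).astype(np.uint8);mr[:,:270]=0;mr[:,330:]=0;mr[:200]=0;mr[270:]=0
pt=cv2.findNonZero(mr)[:,0];R=cv2.minAreaRect(pt);print("red",R)
print([ray("top",p,40) for p in cv2.boxPoints(R)])
print("blk",ray("top",(254,217),37),"hub",ray("top",(293,223),48))
E
```

```text
[123 123 115 125 139 132 103  81  88 125 125 124 126 123 125 125 124 125
 124 125 124 126 125 124 125 124 117  83  84  84  84  85  85  86  86  86
  85  82  91 116 132 129 118 111 104 108 120 131 130 125] [ 87  88  88  88  89  89  88  89  88  89  87  79  91 125 124 125 124 125
 124 125 125 124]
((275.0, 215.5), (91.0, 118.0), 90.0) [[216. 170.]
 [334. 170.]
 [334. 261.]
 [216. 261.]]
[[582.26573274 551.33719529]
 [584.82891968 272.41713928]
 [373.34493862 277.95368278]
 [369.74740446 544.46794733]] [212.62931694 278.9318332  211.5564406  266.53854404]
red ((294.0, 248.0), (22.0, 6.0), 90.0)
[array([423.90125561, 376.69904281]), array([424.06556132, 363.44828175]), array([376.08921693, 363.82794369]), array([375.9134611 , 376.93633195])]
blk [467.87868342 459.22641069] hub [454.12654094 372.77653632]
```

View pics/topc.png

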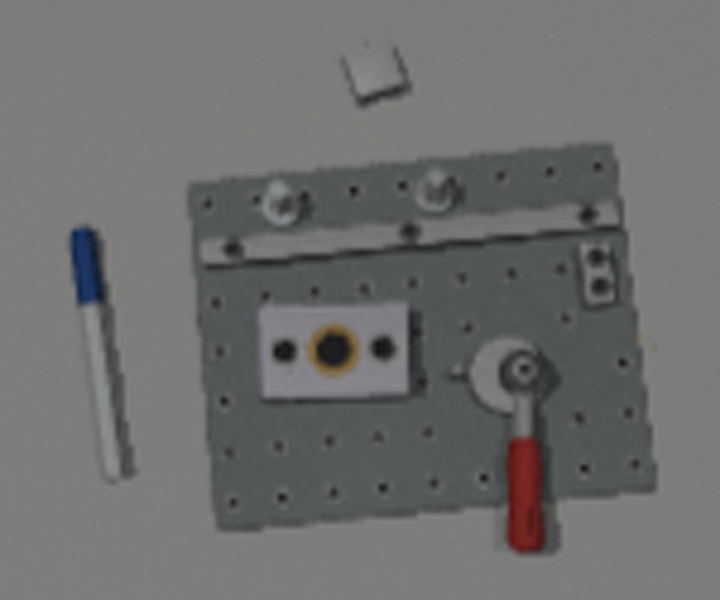

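The crop shows the plate corners at (189,184), (612,146), (655,489) and (218,529), and the block-top corners at (259,308), (409,302), (410,396) and (263,399). The hub top is at (523,370), the handle end at (526,550) and the finger path is free. I'll convert these to the fixture frame.

```bash
cat >> h.py <<'E'
def fit(own,w):  # rigid 2D fit own->world: returns R,t
    own=np.array(own,float);w=np.array(w,float);a=own.mean(0);b=w.mean(0)
    U,S,V=np.linalg.svd((own-a).T@(w-b));R=(U@np.diag([1,np.linalg.det(U@V)])@V).T
    return R,b-R@a
E
python3 - <<'E'
from h import *
f=lambda x,y,z:ray("top",(185+(x+.5)/4.8-.5,145+(y+.5)/4.8-.5),z)
own=[(85,105),(85,-105),(-85,-105),(-85,105)]
w=[f(189,184,12),f(612,146,12),f(655,489,12),f(218,529,12)]
R,t=fit(own,w);print("fix t",t,"yaw",np.degrees(np.arctan2(R[1,0],R[0,0])))
print("res",np.round(w-(np.array(own)@R.T+t),1).tolist())
np.savez("fix.npz",R=R,t=t)
F=lambda p:np.round(R.T@(p-t),1)
b=[f(259,308,37),f(409,302,37),f(410,396,37),f(263,399,37)]
Rb,tb=fit([(22,35),(22,-35),(-22,-35),(-22,35)],b)
print("block own",F(tb),"world",tb,"yaw",np.degrees(np.arctan2(Rb[1,0],Rb[0,0])),[F(p).tolist() for p in b])
print("hub",F(f(523,370,48)),"hend",F(f(526,550,40)),"stop face upper",F(f(598,303,30)),"fence",F(f(204,265,30)),F(f(622,228,30)))
for n,p in dict(cam=(-27.2,-45),seat=(18,-45)).items(): print(n,R@p+t)
s=bot.sense();print("tool x dir deg")
from scipy.spatial.transform import Rotation as Q
M=Q.from_quat(s["tcp_rot"]).as_matrix();print(np.degrees(np.arctan2(M[1,0],M[0,0])),M[:,2])
E
```

```text
fix t [478.16663574 418.7495898 ] yaw 5.997945912770436
res [[-0.7, -0.6], [-1.5, 0.9], [0.8, 0.9], [1.4, -1.3]]
block own [-7.7 40.5] world [466.22916937 458.21803065] yaw 2.37565830358725 [[15.9, 74.3], [12.1, 3.9], [-32.0, 7.8], [-27.0, 76.1]]
hub [-25.9 -44.8] hend [-107.1  -37.8] stop face upper [  4.3 -85.3] fence [40. 99.] [  39.2 -100.9]
cam [455.81771468 371.1537315 ]
seat [500.7702737  375.87680647]
tool x dir deg
-23.086349139446188 [-6.57147151e-04 -1.82321557e-03 -9.99998122e-01]
```

```bash
python3 -m crank '[[0,0,7,4,-3,0,255],[0,0,14,8,-6,0,255],[0,0,21,12,-9,-2,255],[0,0,29,16.3,-12.3,-5,255],[0,0,29,16.3,-12.3,-9,255],[0,0,29,16.3,-12.3,-13,255],[0,0,29,16.3,-12.3,-17,255],[0,0,29,16.3,-12.3,-17,255],[0,0,29,16.3,-12.3,-17,255],[0,0,29,16.3,-12.3,-17,255]]' 40
python3 - <<'E'
from h import *
ims=[]
for n,p in(("scene",(408,452,60)),("top",(408,452,60))):
    f=bot.grab_frame(n)[:,:,::-1];u=proj(n,p).astype(int)
    x,y=max(0,u[0]-70),max(0,u[1]-75);print(n,x,y,u)
    ims.append(cv2.resize(f[y:y+150,x:x+130],None,fx=3,fy=3,interpolation=cv2.INTER_CUBIC)[:450])
cv2.imwrite("pics/a1.png",np.hstack(ims))
E
```

```text
time: 1.1
tcp_pos: [408.8, 453.6, 82.8]
tcp_rot: [0.999, 0.052, 0.001, -0.002]
force: [0.6, 0.6, -0.3]
width: 0.1
grip_force: 0.0
scene 156 147 [226 222]
top 186 168 [256 243]
```

View pics/a1.png

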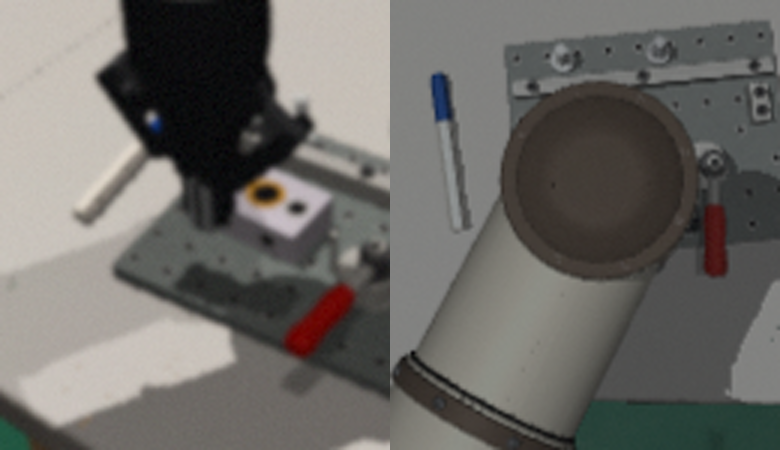

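The fingertips show at scene pixel (224,224), which agrees with a tip about 20 mm ahead of the TCP. The finger is in front of the block. I'll descend and push toward the fence.

```bash
python3 -m crank '[[0,0,0,0,0,-2,255],[0,0,0,0,0,-3.5,255],[0,0,0,0,0,-4.1,255],[0,0,0,0,0,-4.1,255],[0,0,0,0.5,0.05,-4.1,255],[0,0,0,1,0.1,-4.1,255],[0,0,0,1.5,0.16,-4.1,255],[0,0,0,2,0.21,-4.1,255],[0,0,0,2,0.21,-4.1,255]]'
python3 -m crank '[[0,0,0,0.4,0.04,0,255],[0,0,0,0.8,0.08,0,255],[0,0,0,1.2,0.13,0,255],[0,0,0,1.6,0.17,0,255],[0,0,0,2,0.21,0,255],[0,0,0,2,0.21,0,255]]'
```

```text
time: 2.1
tcp_pos: [428.9, 454.2, 39.5]
tcp_rot: [0.999, 0.051, 0.0, -0.0]
force: [-0.2, -0.0, 0.5]
width: -0.1
grip_force: 0.0
time: 2.7
tcp_pos: [448.7, 456.4, 39.2]
tcp_rot: [0.999, 0.052, 0.0, -0.0]
force: [0.4, 1.0, -0.4]
width: -0.2
grip_force: 0.0
```

```bash
python3 -m crank '[[0,0,0,0.3,0.03,0,255],[0,0,0,0.6,0.06,0,255],[0,0,0,0.8,0.08,0,255],[0,0,0,0.8,0.08,0,255]]'
python3 -m crank '[[0,0,0,0.15,0.02,0,255],[0,0,0,0.3,0.03,0,255],[0,0,0,0.4,0.04,0,255]]'
python3 - <<'E'
from h import *
f=bot.grab_frame("scene")[:,:,::-1];cv2.imwrite("pics/b.png",cv2.resize(f[150:290,170:350],None,fx=4,fy=4,interpolation=cv2.INTER_CUBIC))
E
```

```text
time: 3.1
tcp_pos: [456.4, 457.1, 39.3]
tcp_rot: [0.999, 0.052, 0.0, -0.0]
force: [0.3, -1.0, -0.1]
width: -0.1
grip_force: 0.1
time: 3.4
tcp_pos: [460.0, 457.4, 39.3]
tcp_rot: [0.999, 0.052, -0.0, 0.0]
force: [-1.7, -0.1, 1.0]
width: 0.2
grip_force: 0.8
```

View pics/b.png

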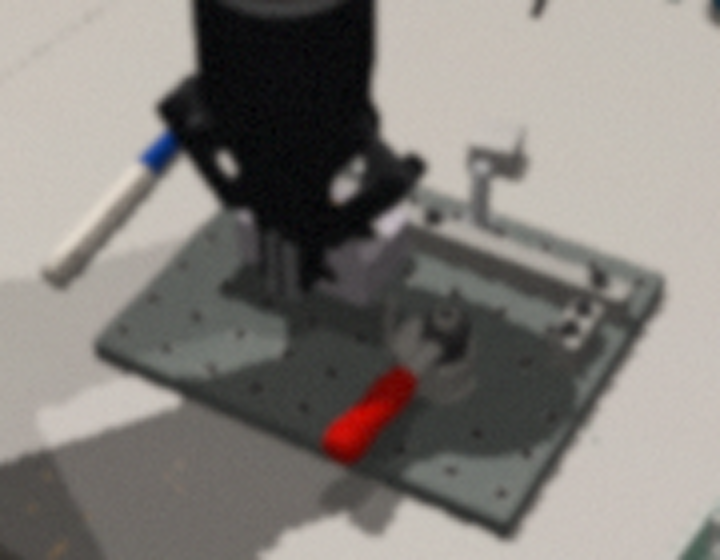

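The finger (crop about (285,275)) is behind the block's front face and the block is nearly at the fence. I'll continue gently until the force rises.

```bash
for i in 1 2; do python3 -m crank '[[0,0,0,0.1,0.01,0,255],[0,0,0,0.2,0.02,0,255],[0,0,0,0.2,0.02,0,255]]' | grep -E "tcp_pos|force: \["; done
```

```text
tcp_pos: [461.9, 457.5, 39.3]
force: [-2.2, -0.6, 0.6]
tcp_pos: [461.9, 457.5, 39.2]
force: [-8.6, 0.1, 4.8]
```

```bash
python3 -m crank '[[0,0,0,0.2,0.02,0,255],[0,0,0,0.2,0.02,0,255],[0,0,0,-1,-0.1,0,255],[0,0,0,-2,-0.2,1,255],[0,0,0,-2,-0.2,5,255],[0,0,0,-1,3,6,255],[0,0,0,1,6,6,255],[0,0,0,1.9,7.7,6,255],[0,0,0,1.9,7.7,3,255],[0,0,0,1.9,7.7,0,255],[0,0,0,1.9,7.7,0,255]]'
python3 - <<'E'
from h import *
s=bot.sense();d=np.load("fix.npz");print("own",d["R"].T@(s["tcp_pos"][:2]-d["t"]))
a=bot.grab_frame("scene")[:,:,::-1];b=bot.grab_frame("top")[:,:,::-1]
z=lambda i:cv2.resize(i,None,fx=2.8,fy=2.8,interpolation=cv2.INTER_CUBIC)
cv2.imwrite("pics/c.png",np.hstack([z(a[150:290,175:315]),z(b[140:280,195:335])]))
E
```

```text
time: 5.15
tcp_pos: [481.3, 532.1, 34.8]
tcp_rot: [0.999, 0.051, -0.003, 0.003]
force: [-0.9, -1.2, -1.1]
width: -0.2
grip_force: 0.0
own [ 14.94328347 112.38676706]
```

View pics/c.png

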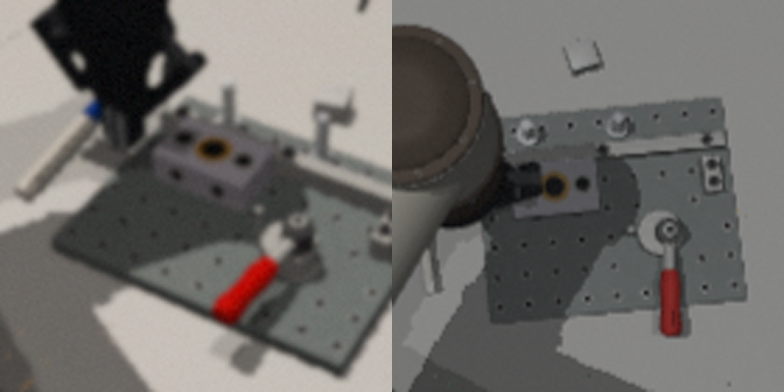

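The top view (right half) shows the block squared along the fence with the finger left of its end. The pen, bolts and steel block are untouched. Now I'll push along the fence.

```bash
python3 -m crank '[[0,0,0,0.09,-0.75,0,255],[0,0,0,0.18,-1.5,0,255],[0,0,0,0.27,-2.25,0,255],[0,0,0,0.36,-3,0,255],[0,0,0,0.45,-3.75,0,255],[0,0,0,0.55,-4.5,0,255],[0,0,0,0.64,-5.25,0,255],[0,0,0,0.74,-6,0,255],[0,0,0,0.84,-6.75,0,255],[0,0,0,0.94,-7.5,0,255],[0,0,0,1.04,-8.25,0,255],[0,0,0,1.1,-8.6,0,255]]'
python3 - <<'E'
from h import *
s=bot.sense();d=np.load("fix.npz");print("own",d["R"].T@(s["tcp_pos"][:2]-d["t"]))
b=bot.grab_frame("top")[:,:,::-1];a=bot.grab_frame("scene")[:,:,::-1]
z=lambda i:cv2.resize(i,None,fx=2.8,fy=2.8,interpolation=cv2.INTER_CUBIC)
cv2.imwrite("pics/d.png",np.hstack([z(a[150:290,195:335]),z(b[140:280,195:335])]))
E
```

```text
time: 6.45
tcp_pos: [493.6, 450.3, 40.8]
tcp_rot: [0.999, 0.052, 0.001, -0.002]
force: [-7.4, 6.5, 4.0]
width: 0.2
grip_force: 4.0
own [18.65218846 29.71488459]
```

View pics/d.png

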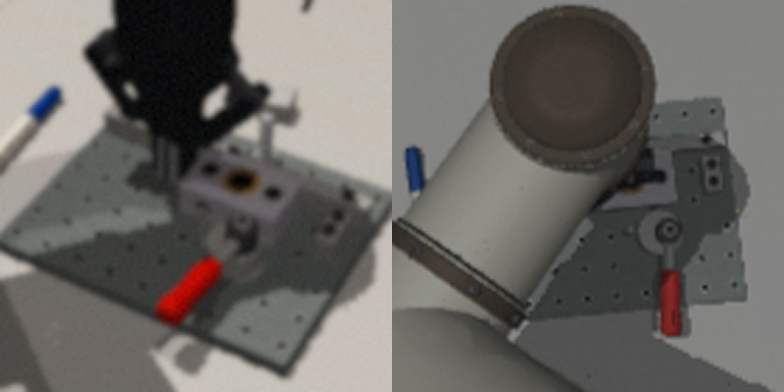

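The block slides flat along the fence past the cam. Its right edge in the top crop is at x≈672 and the stop at ≈703, so about 25 mm remain.

```bash
python3 -m crank '[[0,0,0,0.04,-0.4,0,255],[0,0,0,0.08,-0.8,0,255],[0,0,0,0.12,-1.2,0,255],[0,0,0,0.16,-1.6,0,255],[0,0,0,0.19,-1.8,0,255],[0,0,0,0.19,-1.8,0,255]]'
python3 -m crank '[[0,0,0,0.02,-0.2,0,255],[0,0,0,0.04,-0.4,0,255],[0,0,0,0.04,-0.4,0,255]]'| grep -E "tcp_pos|force: \["
python3 -m crank '[[0,0,0,0.02,-0.2,0,255],[0,0,0,0.03,-0.3,0,255],[0,0,0,0.03,-0.3,0,255]]'| grep -E "tcp_pos|force: \["
```

```text
time: 7.15
tcp_pos: [495.9, 431.9, 40.6]
tcp_rot: [0.999, 0.052, 0.001, -0.002]
force: [-3.6, 4.6, 2.5]
width: -0.2
grip_force: 2.1
tcp_pos: [496.4, 427.9, 40.6]
force: [-2.7, 4.9, 2.4]
tcp_pos: [496.6, 425.8, 40.6]
force: [-4.7, 5.5, 2.9]
```

```bash
for i in 1 2; do python3 -m crank '[[0,0,0,0.02,-0.15,0,255],[0,0,0,0.03,-0.3,0,255],[0,0,0,0.03,-0.3,0,255]]'| grep -E "tcp_pos|force: \["; done
```

```text
tcp_pos: [496.7, 425.6, 40.8]
force: [-5.5, 11.6, 0.7]
tcp_pos: [496.8, 425.3, 40.9]
force: [-10.0, 18.9, -1.0]
```

It is seated: the force rose to 19 N from the stop and 10 N from the fence with no further motion. Next I'll retract and go round to the right of the handle.

```bash
python3 -m crank '[[0,0,0,-0.2,1,0,255],[0,0,0,-0.3,2.2,0,255],[0,0,0,-0.3,2.4,4,255],[0,0,0,-0.5,2.4,6.5,255],[0,0,0,-3,-0.5,6.5,255],[0,0,0,-5.5,-3.5,6.5,255],[0,0,0,-8,-6.5,6.5,255],[0,0,0,-10.2,-8.8,6.5,255],[0,0,0,-10.2,-8.8,6.5,255],[0,0,0,-10.2,-8.8,3,255],[0,0,0,-10.2,-8.8,0.3,255],[0,0,0,-10.2,-8.8,0.3,255]]'
python3 - <<'E'
from h import *
s=bot.sense();d=np.load("fix.npz");R,t=d["R"],d["t"];print("own",R.T@(s["tcp_pos"][:2]-t))
b=bot.grab_frame("top")[:,:,::-1];a=bot.grab_frame("scene")[:,:,::-1]
z=lambda i:cv2.resize(i,None,fx=2.8,fy=2.8,interpolation=cv2.INTER_CUBIC)
cv2.imwrite("pics/e.png",np.hstack([z(a[150:290,205:345]),z(b[150:290,195:335])]))
c=R@(-27.2,-45)+t
for th in range(175,90,-10):  # handle angle; finger centre r=65, offset 17 on -normal side
    a=np.radians(th);u=np.array([np.cos(a),np.sin(a)]);n=np.array([-u[1],u[0]])
    p=R@(np.array([-27.2,-45])+65*u+18*n)+t; print(th,np.round(p,1), np.round((p-s["tcp_pos"][:2])/10,2))
E
```

```text
time: 9.55
tcp_pos: [394.2, 327.5, 39.3]
tcp_rot: [0.999, 0.051, -0.002, 0.003]
force: [0.2, -0.1, 0.0]
width: 0.0
grip_force: 0.0
own [-93.06334402 -81.98306395]
175 [391.1 352. ] [-0.3   2.45]
165 [388.8 363.5] [-0.54  3.61]
155 [388.5 375.3] [-0.57  4.78]
145 [390.2 386.9] [-0.39  5.94]
135 [394.  398.1] [-0.02  7.06]
125 [399.6 408.4] [0.54 8.09]
115 [406.9 417.6] [1.27 9.01]
105 [415.7 425.4] [2.15 9.79]
95 [425.7 431.5] [ 3.16 10.4 ]
```

View pics/e.png

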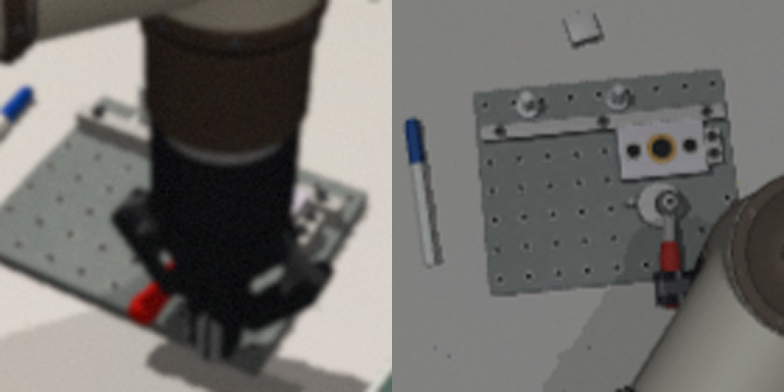

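The block sits in the corner in the top crop, with its right edge on the stop at about (705,150) and its rear edge on the fence. The lever is still open and the finger is to the right of the handle. Now I'll swing the lever.

```bash
python3 -m crank '[[0,0,0,-0.2,1.1,0,255],[0,0,0,-0.4,2.2,0,255],[0,0,0,-0.5,2.8,0,255],[0,0,0,-0.6,3.4,0,255],[0,0,0,-0.65,4,0,255],[0,0,0,-0.65,4.6,0,255],[0,0,0,-0.6,5.2,0,255],[0,0,0,-0.5,5.7,0,255],[0,0,0,-0.3,6.3,0,255],[0,0,0,-0.1,6.8,0,255],[0,0,0,-0.1,6.8,0,255]]'
python3 -m crank '[[0,0,0,0.3,0.5,0,255],[0,0,0,0.55,1,0,255],[0,0,0,0.9,1.5,0,255],[0,0,0,1.3,2,0,255],[0,0,0,1.3,2,0,255]]'
python3 - <<'E'
from h import *
s=bot.sense();d=np.load("fix.npz");R,t=d["R"],d["t"];print("own",R.T@(s["tcp_pos"][:2]-t))
b=bot.grab_frame("top")[:,:,::-1];a=bot.grab_frame("scene")[:,:,::-1]
z=lambda i:cv2.resize(i,None,fx=2.8,fy=2.8,interpolation=cv2.INTER_CUBIC)
cv2.imwrite("pics/f.png",np.hstack([z(a[150:290,195:335]),z(b[150:290,195:335])]))
E
```

```text
time: 10.75
tcp_pos: [394.5, 398.8, 42.2]
tcp_rot: [0.999, 0.052, 0.0, -0.0]
force: [-0.4, 0.9, -0.4]
width: -0.0
grip_force: 0.2
time: 11.25
tcp_pos: [406.5, 415.8, 41.7]
tcp_rot: [0.999, 0.051, -0.002, 0.003]
force: [-1.9, -6.2, 1.8]
width: 0.1
grip_force: 2.6
own [-71.55080138   4.50639687]
```

View pics/f.png

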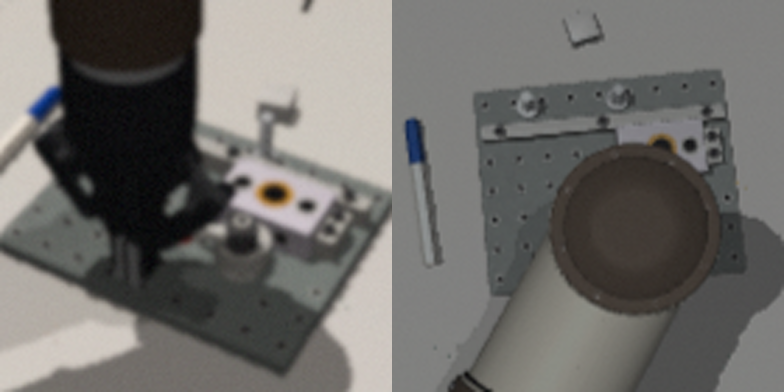

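The lever has swung; its red grip is just visible behind the fingers at crop (187,238). The block is unmoved. I'll close in small steps.

```bash
python3 -m crank '[[0,0,0,0.2,0.2,0,255],[0,0,0,0.4,0.38,0,255],[0,0,0,0.6,0.55,0,255],[0,0,0,0.8,0.7,0,255],[0,0,0,0.8,0.7,0,255]]'| grep -E "tcp_pos|force: \["
python3 -m crank '[[0,0,0,0.2,0.15,0,255],[0,0,0,0.4,0.25,0,255],[0,0,0,0.6,0.35,0,255],[0,0,0,0.6,0.35,0,255]]'| grep -E "tcp_pos|force: \["
python3 -m crank '[[0,0,0,0.15,0.05,0,255],[0,0,0,0.3,0.1,0,255],[0,0,0,0.3,0.1,0,255]]'| grep -E "tcp_pos|force: \["
```

```text
tcp_pos: [412.5, 420.5, 41.3]
force: [-7.3, -8.2, 5.2]
tcp_pos: [417.5, 423.7, 41.1]
force: [-10.2, -8.6, 6.7]
tcp_pos: [420.2, 424.9, 41.1]
force: [-10.8, -8.0, 6.1]
```

```bash
for i in 1 2 3; do python3 -m crank '[[0,0,0,0.15,0,0,255],[0,0,0,0.3,0,0,255],[0,0,0,0.3,0,0,255]]'| grep -E "tcp_pos|force: \["; done
```

```text
tcp_pos: [423.8, 426.5, 41.3]
force: [-8.2, -5.1, 4.0]
tcp_pos: [425.8, 427.0, 41.1]
force: [-14.9, -3.1, 5.0]
tcp_pos: [428.3, 427.4, 41.3]
force: [-16.7, -2.7, 5.6]
```

```bash
for i in 1 2 3; do python3 -m crank '[[0,0,0,0.1,0,0,255],[0,0,0,0.2,0,0,255],[0,0,0,0.2,0,0,255]]'| grep -E "tcp_pos|force: \["; done
```

```text
tcp_pos: [428.6, 427.4, 41.2]
force: [-23.7, -0.3, 8.2]
tcp_pos: [428.9, 427.4, 41.2]
force: [-29.8, 0.5, 10.3]
tcp_pos: [429.1, 427.4, 41.1]
force: [-36.1, 2.1, 14.0]
```

The position stops at x≈429 while the force climbs to 36 N, so the lever is at its hard stop. I'll retreat and check.

```bash
python3 -m crank '[[0,0,0,-1,0,0,255],[0,0,0,-3,0,0,255],[0,0,0,-5,0,0,255],[0,0,0,-6,0,3,255],[0,0,0,-6,0,8,255],[0,0,0,-6,3,12,255],[0,0,0,-8,7,15,255],[0,0,0,-10,11,16,255],[0,0,0,-12,14,16,255],[0,0,0,-13,16,16,255],[0,0,0,-13,16,16,255],[0,0,0,-13,16,16,255]]'
python3 - <<'E'
from h import *
d=np.load("fix.npz");R,t=d["R"],d["t"]
b=bot.grab_frame("top")[:,:,::-1];a=bot.grab_frame("scene")[:,:,::-1]
z=lambda i:cv2.resize(i,None,fx=2.8,fy=2.8,interpolation=cv2.INTER_CUBIC)
cv2.imwrite("pics/g.png",np.hstack([z(a[150:290,195:335]),z(b[150:290,195:335])]))
h=cv2.cvtColor(b,cv2.COLOR_BGR2HSV);m=(((h[...,0]<8)|(h[...,0]>172))&(h[...,1]>110)).astype(np.uint8);m[:,:225]=0;m[:,320:]=0;m[:180]=0;m[258:]=0
p=cv2.findNonZero(m)[:,0].astype(float)
q=np.array([R.T@(ray("top",x,42)-t) for x in p]);c=q.mean(0);v=c-np.array([-27.2,-45]);th=np.degrees(np.arctan2(v[1],v[0]))
print("grip centre own",c,"r",np.hypot(*v),"handle deg",th,"lever rad",np.radians(182-th))
E
```

```text
time: 15.55
tcp_pos: [308.9, 590.2, 202.3]
tcp_rot: [0.999, 0.052, 0.0, -0.001]
force: [-0.1, 0.0, 1.1]
width: -0.1
grip_force: 0.0
grip centre own [-32.29686814  11.93016215] r 57.15786408714601 handle deg 95.11596165793833 lever rad 1.5164125364979715
```

View pics/g.png

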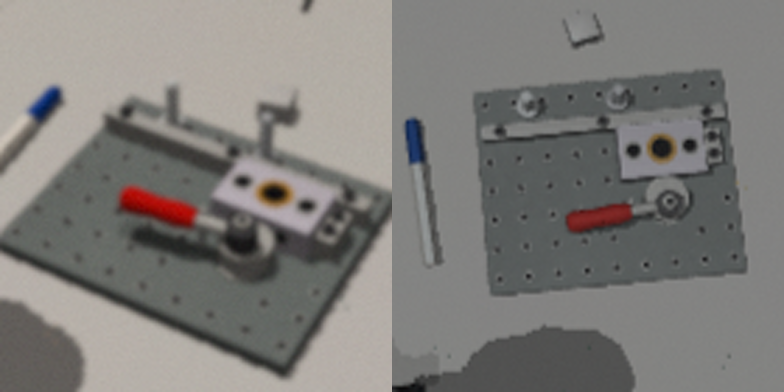

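The lever measures 1.52 rad, which is closed. The block (top crop, centre (661,148)) lies against the fence and the end stop with the cam on its front. The bolts, pen and steel block have not moved.

```bash
python3 -c "from workcell import bot; print(bot.hand_in())"
```

```text
the job is handed in; nothing more can be done
None
```

The block is seated against the rear fence and end stop, the cam lever is closed to its hard stop (about 1.5 rad by the top camera), the bolts, pen and steel block look unmoved, and the job was handed in at about 16 s; no verdict came back.

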